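# Exchange the spent tools in the rack for new ones

### The job

The end mill in the three-place tool rack has snapped and the face mill in the same rack has lost inserts: exchange each for the new tool of the same kind from the two-place carrying tray, leaving each old tool in the tray place that its replacement came from. The empty tightening fixture is free for parking a tool on the way, and is empty again at the end. Every tool must stand fully home, its flange slots over the keys of its socket; knock no tool over, and leave the slim holder in the rack as it is.

Things in the scene. Friction and masses are not known exactly. Their poses are not given: they have to be found in the camera images.
- end_mill_snapped: Old end mill, in the rack: upright steel tool holder. Origin: centre of the flange's underside, z up. Taper (32 mm) and stud reach 70 mm below it; flange 46 mm across, 20 high, two like slots 16 mm wide at its +x and -x edges (a half turn changes nothing). Round nut 42 mm across, 47 to 70 mm above the origin: grip at 59. Cutter snapped to a stub 77 mm above the origin. 0.55 kg
- end_mill_new: New end mill, in the tray: same holder, origin, slots and nut (42 mm across, grip 59 mm above the origin) as end_mill_snapped, but with its whole fluted cutter, 13 mm thick, standing 22 mm out of the nut, to 92 mm above the origin. 0.55 kg
- face_mill_worn: Worn face mill, in the rack: same taper, flange, slots and origin as end_mill_snapped; above the flange a 39 mm neck, then the round cutter head, 49 mm across, from 37 to 78 mm above the origin (grip it about 59 mm above the origin), five pockets round its upper rim with only two brass-coloured inserts left. 0.7 kg
- face_mill_new: New face mill, in the tray: same taper, flange, slots, origin and 49 mm round head (grip it about 59 mm above the origin) as face_mill_worn, but with all five brass-coloured inserts. 0.7 kg
- slim_holder: Third tool of the rack, which stays where it is: same taper, flange and origin as end_mill_snapped, with a slender conical nose (24 mm across at its top) and a thin drill up to 87 mm above the origin. 0.45 kg
- rack_end_place: Where the snapped end mill stands: black socket block, 86 x 92 mm, fixed, one of three in a row (along its y, 100 mm apart) in the blue rack. Origin: centre of its mouth (34 mm bore, open below), at its top face 85 mm above the bench. Two steel keys 10 mm wide, 9 high, 18 to 27 mm out at +x and -x, enter the flange's slots. Tool home: its origin at this one, x axes parallel either way
- rack_face_place: The place in the blue three-place rack where the worn face mill stands at the start: same block, origin and keys as rack_end_place.
- tray_end_place: The place in the carrying tray (grey plastic, two black socket blocks in a row, 100 mm apart) where the new end mill stands at the start: same block, origin, height and keys as rack_end_place.
- tray_face_place: The place in the grey two-place carrying tray where the new face mill stands at the start: same block, origin, height and keys as rack_end_place.
- tightening_fixture: Bench tightening fixture, empty: round aluminium post, 72 mm across, on a square foot, with a short lever at its -x side; fixed. Origin: centre of its mouth, at its top, 85 mm above the bench; same bore and the same two keys at +x and -x as the socket blocks.
There are look-alikes about, which are no part of the job. Leave any blue look-alike of the end_mill_new alone.

How it is judged:
At the end, for the whole second after the job is handed in: Each new tool stands in its old counterpart's rack place and each old tool in its replacement's tray place: at rest, within 5 mm of the place's centre and 4 mm of fully home, upright within 0.1 rad, slots turned to the keys within 0.2 rad (either way round) (horizontal distance between end_mill_new and rack_end_place below 0.005 m and z of end_mill_new in the frame of rack_end_place between -0.004 and 0.004 m and angle between each of end_mill_new, face_mill_new, end_mill_snapped, face_mill_worn's own z axis and vertical below 0.1 rad and angle between the x axis of end_mill_new and the x axis of rack_end_place, either way round below 0.2 rad and linear speed of each of end_mill_new, face_mill_new, end_mill_snapped, face_mill_worn below 0.02 m/s and horizontal distance between face_mill_new and rack_face_place below 0.005 m and z of face_mill_new in the frame of rack_face_place between -0.004 and 0.004 m and angle between the x axis of face_mill_new and the x axis of rack_face_place, either way round below 0.2 rad and horizontal distance between end_mill_snapped and tray_end_place below 0.005 m and z of end_mill_snapped in the frame of tray_end_place between -0.004 and 0.004 m and angle between the x axis of end_mill_snapped and the x axis of tray_end_place, either way round below 0.2 rad and horizontal distance between face_mill_worn and tray_face_place below 0.005 m and z of face_mill_worn in the frame of tray_face_place between -0.004 and 0.004 m and angle between the x axis of face_mill_worn and the x axis of tray_face_place, either way round below 0.2 rad); the robot touches nothing.
It fails at once if the slim holder in the rack is moved by more than 8 mm or tilted by more than 0.2 rad (distance of slim_holder from where it was at the start of the episode above 0.008 m or angle between slim_holder's own z axis and vertical above 0.2 rad).
It fails at once if a tool is tipped over (more than 0.9 rad from upright) (angle between any of end_mill_new, face_mill_new, end_mill_snapped, face_mill_worn's own z axis and vertical above 0.9 rad).
It also fails if it takes over 128 s, if anything falls off the work surface, if the arm or the gripper's body presses on something with over 40 N, if the wrist force passes 120 N, or if a joint passes its speed limit or range.

### The arm

A 6-joint arm with a two-finger parallel gripper is mounted at the origin on the work surface. World frame = base frame: x ahead of the robot, y to its left, z up, the work surface at z = 0. Lengths are in m, angles in rad, forces in N, time in s.
With the tool pointing down it reaches from about 0.225 to 0.875 m from the base axis. Payload 3.4 kg.
Tool frame: the origin (TCP) lies at the very end of the fingers, on their centre line; the grasp point (between the pads) lies arm.grip_point_offset behind it (arm.grip_point_offset is the distance from the TCP to the grasp point, in m); z points along the fingers, y is the line along which they close (so a half turn about z gives the same grasp; the last joint's range is limited). The gripper opens to 85 mm and grips with 20 to 120 N. Pads are 22 mm wide; open, the fingers measure 114 mm over their backs; the gripper's body (76 mm by 85 mm) begins 54 mm behind the grasp point. The pads swing forward as they close: fully open they stand 13 mm farther back than shut.
Start: joints at [1.209, 0.276, 1.505, -0, 1.361, -0.121], TCP at [0.137, 0.558, 0.231] pointing down, gripper open.
Joint ranges: [-2.89, 2.89], [-0.75, 2.08], [0.22, 2.7], [-1.18, 4.32], [0.11, 2.71], [-2.7, 2.7]. Speed limits (rad/s): [2.57, 2.57, 3.14, 3.14, 3.14, 3.14].

### API

Orientations are given as a rotation vector (axis times angle).
In Python, from station import arm gives the robot as it stands.
- The arm moves only by the tool drive_tool, never from a script. Its argument "increments" is a list of rows, each a list of 7 numbers: the shift along the tool's x, y, z in mm, then the turn, a rotation vector about the tool's x, y, z in rad, then the opening, from 0 (shut) to 1 (fully open). In form: [[tx, ty, tz, rx, ry, rz, hand], ...]. A call has 1 to 8 rows; each row is the pose to reach, as a shift and turn from the pose commanded when the call began, along the tool's axes at that moment; what a row does not reach only later rows make up. A row lasts 1/10 s, in which the tool goes at most 50 mm and 8.59 degrees, less where a joint would pass 70% of its speed; a pose out of reach is approached as far as the arm can. A call with a gripper value outside its range is refused whole. The fingers move at their own pace and stop on an object; "force" is the grip in N (left out, the last holds). Time passes only in rows, so rows that repeat a pose let the fingers close. It gives the time, the measured TCP pose, the force, the opening and the grip force at its end, in the units of the state.
- arm.get_obs(): the state, without advancing time (a new reading comes with each control period).
- arm.get_image(name): name is "side" or "top"; returns the picture (384x512x3 uint8, red, green, blue); there is no depth.
- arm.camera_model(name): a dict with "K" (3x3 intrinsics, pixels), "R" (3x3) and "t" (3): a world point X has camera coordinates R X + t. Camera axes: x right, y down, z forward; pixel columns grow to the right and rows downward; lengths in m; the calibration is good to about 2 mm. A picture is of the moment at which its call begins. camera_model takes no time and is no camera call.
- arm.job_done(): hands the job in; it is judged then, once.
The state is a dict: "clock": time; "q": joint angles; "qd": joint speeds; "tau": joint torques, N m; "position": TCP position; "tool_rot": TCP orientation; "ft_force": force on the tool from outside, world axes, zero at the start; "wrist_torque": the same for the moment, N m; "grip_width": finger opening in m; "grip_force": force on a finger pad.
Only numpy, scipy, OpenCV 4.12 (cv2) and the standard library are available. Lean on these libraries where they do the work, as an engineer would, in place of code of your own. Each camera call takes 0.05 s, during which the arm holds its last target. There are 200 camera calls.

## Working session

There is one attempt and no reset: what is moved stays moved. The work goes in short steps, Python scripts to look and compute and a tool call to move; the robot and the scene stay as the last step left them, time stands still between calls to the robot, and variables do not carry over. Pictures are saved under pics/ and viewed, at most 14 in all, crops included, and the job is handed in when it is done.

Besides the shell and the picture viewer there is one more tool, called after ">>>" by a JSON object that holds its "name" and its "arguments", one argument or row to a line. drive_tool: Moves the arm, as the interface text tells. Its arguments: {"type":"object","properties":{"increments":{"type":"array"},"force":{"type":"number"}},"required":["increments"]}

```bash
ls; mkdir -p pics; python3 - <<'E'
from station import arm
import cv2
for n in("side","top"):
    im=arm.get_image(n); cv2.imwrite(f"pics/{n}0.png",im[:,:,::-1])
    m=arm.camera_model(n); print(n,m)
print(arm.get_obs(),arm.grip_point_offset)
E
```

```text
pics
side {'K': array([[366.93195756,   0.        , 255.46742693],
       [  0.        , 366.93195756, 194.07585241],
       [  0.        ,   0.        ,   1.        ]]), 'R': array([[-0.84251959, -0.53824698, -0.02123513],
       [-0.33170846,  0.54947792, -0.76683995],
       [ 0.42441752, -0.63903381, -0.64148699]]), 't': array([0.45906642, 0.2742499 , 0.6831438 ])}
top {'K': array([[461.13625082,   0.        , 253.22297017],
       [  0.        , 461.13625082, 187.92699099],
       [  0.        ,   0.        ,   1.        ]]), 'R': array([[-0.0299253 , -0.9995501 ,  0.00201867],
       [-0.99251964,  0.02947555, -0.11847347],
       [ 0.11836067, -0.00554892, -0.99295517]]), 't': array([0.03474557, 0.54042172, 1.02529823])}
{'clock': 0.1, 'q': array([ 1.20898763e+00,  2.76541806e-01,  1.50599824e+00, -2.31328505e-05,
        1.36070980e+00, -1.20996239e-01]), 'qd': array([ 0.00028138, -0.00174613, -0.00145128,  0.00022551, -0.00077034,
        0.00022254]), 'tau': array([ 7.82596471e-04, -4.17700839e+01, -2.46402133e+01, -3.51181061e-04,
        6.02893488e-03,  1.05013163e-05]), 'position': array([0.13697648, 0.55796289, 0.23052379]), 'tool_rot': array([-3.77301369e-01, -3.11847568e+00,  2.53582695e-03]), 'ft_force': array([ 0.05641087,  0.14098868, -0.15393207]), 'wrist_torque': array([-0.03223651, -0.01843814, -0.0015786 ]), 'grip_force': 0.0, 'grip_width': 0.08544065714454353} 0.0187
```

View pics/side0.png

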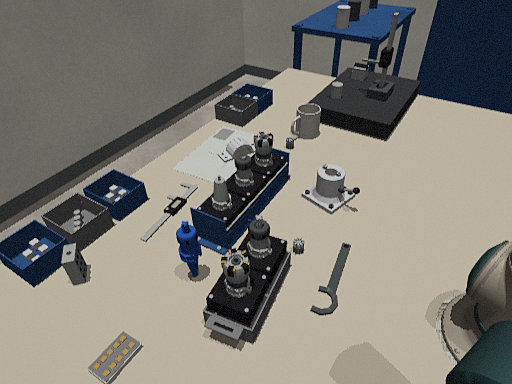

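View pics/top0.png

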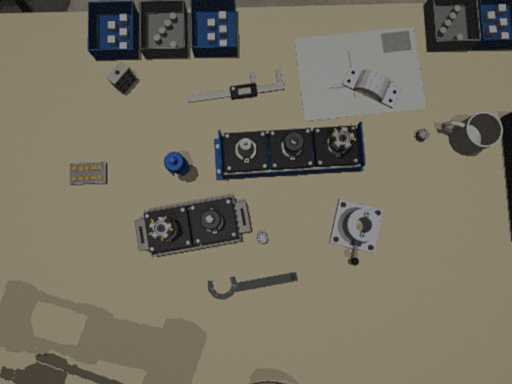

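Top view: the rack shows slim (246,148), snapped end mill (293,144) and worn face mill (342,139). The tray shows new face mill (162,230) and new end mill (212,221). The fixture is at (360,225). The look-alikes are the blue doll/end mill (176,162) and the slim holder. Next, a close crop of each.

```bash
python3 - <<'E'
import cv2
a=cv2.imread("pics/top0.png")
def crop(im,x0,y0,w,h,s,name):
    c=cv2.resize(im[y0:y0+h,x0:x0+w],None,fx=s,fy=s,interpolation=cv2.INTER_CUBIC)
    c=cv2.convertScaleAbs(c,alpha=1.5,beta=15)
    for x in range((x0+9)//10*10,x0+w,10): cv2.putText(c,str(x),(int((x-x0)*s),8),0,.3,(0,255,0));cv2.line(c,(int((x-x0+.5)*s),10),(int((x-x0+.5)*s),16),(0,255,0))
    for y in range((y0+9)//10*10,y0+h,10): cv2.putText(c,str(y),(0,int((y-y0+.5)*s)),0,.3,(0,255,0));cv2.line(c,(22,int((y-y0+.5)*s)),(28,int((y-y0+.5)*s)),(0,255,0))
    cv2.imwrite(name,c)
crop(a,205,115,165,75,4.8,"pics/rack.png")
crop(a,130,190,125,70,6,"pics/tray.png")
crop(cv2.imread("pics/side0.png"),185,120,180,215,2.75,"pics/sidecrop.png")
E
```

```text
(no output)
```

View pics/rack.png

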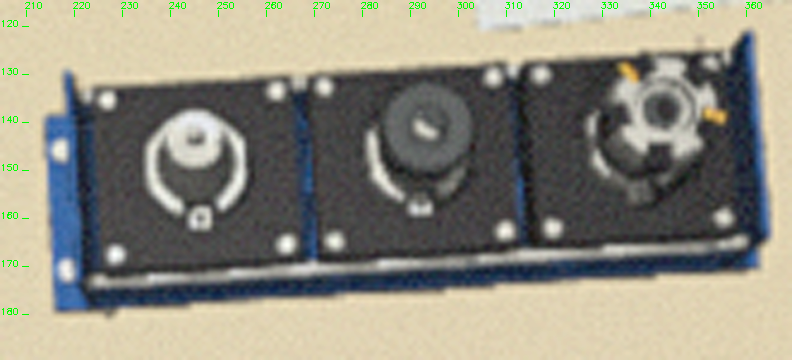

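View pics/tray.png

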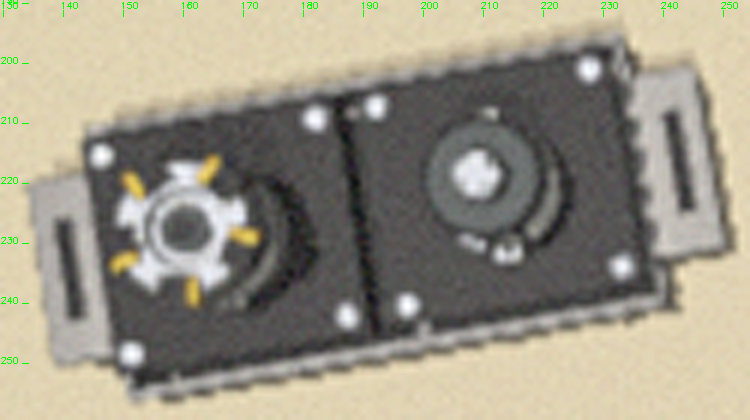

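View pics/sidecrop.png

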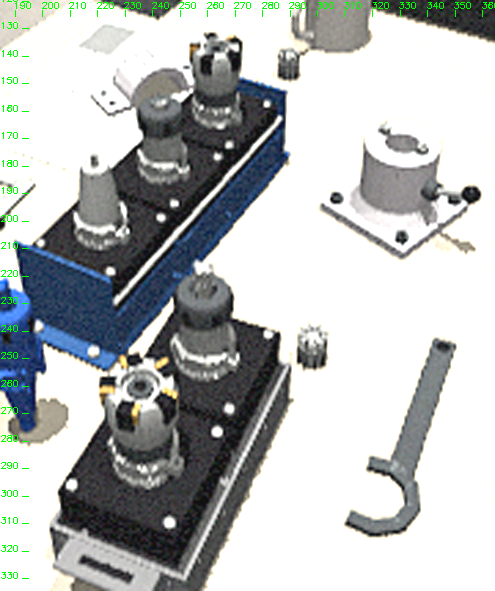

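```bash
cat > h.py <<'E'
import cv2,numpy as np
from station import arm
def ref(im,p,r=3):
    g=cv2.cvtColor(im,cv2.COLOR_BGR2GRAY).astype(float)
    for _ in range(4):
        x,y=np.round(p).astype(int); w=g[y-r:y+r+1,x-r:x+r+1]; w=np.clip(w-np.percentile(w,50)-25,0,None)
        Y,X=np.mgrid[y-r:y+r+1,x-r:x+r+1]; p=np.array([(w*X).sum(),(w*Y).sum()])/w.sum()
    return p
M={n:arm.camera_model(n) for n in("side","top")}
def onz(n,p,z):
    m=M[n]; d=m["R"].T@np.linalg.solve(m["K"],[*p,1]); c=-m["R"].T@m["t"]
    return c+d*(z-c[2])/d[2]
def proj(n,X):
    m=M[n]; c=m["K"]@(m["R"]@np.asarray(X)+m["t"]); return c[:2]/c[2]
def tri(a,b):
    P=[M[n]["K"]@np.c_[M[n]["R"],M[n]["t"]] for n in("top","side")]
    h=cv2.triangulatePoints(P[0],P[1],np.array(a,float).reshape(2,1),np.array(b,float).reshape(2,1)); return (h[:3]/h[3]).ravel()
E
python3 - <<'E'
from h import *
t=cv2.imread("pics/top0.png");s=cv2.imread("pics/side0.png")
T=lambda p,o,k:ref(t,np.array(o)+(np.array(p)+.5)/k-.5)
S=lambda p:ref(s,np.array([185,120])+(np.array(p)+.5)/2.75-.5,2)
R=([205,115],4.8);Y=([130,190],6)
B={"slim":([(107,100),(277,91),(116,254),(287,244)],R),"rend":([(324,87),(494,76),(335,241),(506,231)],R),"rface":([(541,74),(553,228),(724,218)],R),
"tface":([(101,156),(315,118),(131,354),(347,316)],Y),"tend":([(376,107),(589,69),(407,305),(622,266)],Y)}
for k,(ps,(o,sc)) in B.items():
    W=np.array([onz("top",T(p,o,sc),.086) for p in ps])[:,:2]
    c=W.mean(0) if len(W)==4 else (W[0]+W[2])/2
    L=len(W)
    yv=(W[0]-W[1]+W[2]-W[3]) if L==4 else W[1]-W[2]
    print(k,c.round(4),"yaw of row(y)",np.degrees(np.arctan2(yv[1],yv[0])).round(2),"sizes",[np.linalg.norm(W[i]-W[j]).round(4) for i,j in ((0,1),(1,2),(0,2))])
for (p,(o,sc),q) in [((116,254),R,(110,271)),((287,244),R,(161,218)),((335,241),R,(174,203)),((506,231),R,(217,157)),((553,228),R,(229,144)),((724,218),R,(266,104)),
 ((131,354),Y,(169,522)),((347,316),Y,(217,432)),((407,305),Y,(229,408)),((622,266),Y,(270,335)),((101,156),Y,(70,485))]:
    a=T(p,o,sc);b=S(q);X=tri(a,b); print(X.round(4),"top-only",onz("top",a,.086)[:2].round(4),"res",(proj("side",X)-b).round(1),(proj("top",X)-a).round(1))
f=t[190:260,320:395]; f=cv2.resize(f,None,fx=5,fy=5,interpolation=cv2.INTER_CUBIC)
g=s[150:220,295:370]; g=cv2.resize(g,None,fx=5,fy=5,interpolation=cv2.INTER_CUBIC)
cv2.imwrite("pics/fix.png",cv2.convertScaleAbs(np.hstack([f,g]),alpha=1.3))
E
```

```text
slim [0.6205 0.0336] yaw of row(y) 93.26 sizes [np.float64(0.0776), np.float64(0.1102), np.float64(0.0742)]h.py:7: RuntimeWarning: invalid value encountered in divide
  Y,X=np.mgrid[y-r:y+r+1,x-r:x+r+1]; p=np.array([(w*X).sum(),(w*Y).sum()])/w.sum()
h.py:6: RuntimeWarning: invalid value encountered in cast
  x,y=np.round(p).astype(int); w=g[y-r:y+r+1,x-r:x+r+1]; w=np.clip(w-np.percentile(w,50)-25,0,None)
h.py:6: RuntimeWarning: overflow encountered in scalar subtract
  x,y=np.round(p).astype(int); w=g[y-r:y+r+1,x-r:x+r+1]; w=np.clip(w-np.percentile(w,50)-25,0,None)
Traceback (most recent call last):
  File "h.py", line 6, in ref
    x,y=np.round(p).astype(int); w=g[y-r:y+r+1,x-r:x+r+1]; w=np.clip(w-np.percentile(w,50)-25,0,None)
                                                                       ~~~~~~~~~~~~~^^^^^^
IndexError: index -1 is out of bounds for axis 0 with size 0
```

```bash
sed -i 's/w=np.clip(w-np.percentile(w,50)-25,0,None)/m=np.median(w); w=np.clip(w-m-.35*(w.max()-m),0,None)/' h.py
cat > meas.py <<'E'
from h import *
t=cv2.imread("pics/top0.png");s=cv2.imread("pics/side0.png")
T=lambda p,o,k:ref(t,np.array(o)+(np.array(p)+.5)/k-.5)
S=lambda p:ref(s,np.array([185,120])+(np.array(p)+.5)/2.75-.5,2)
R=([205,115],4.8);Y=([130,190],6)
B={"slim":([(107,100),(277,91),(116,254),(287,244)],R),"rend":([(324,87),(494,76),(335,241),(506,231)],R),"rface":([(541,74),(553,228),(724,218)],R),
"tface":([(101,156),(315,118),(131,354),(347,316)],Y),"tend":([(376,107),(589,69),(407,305),(622,266)],Y)}
for k,(ps,(o,sc)) in B.items():
    W=np.array([onz("top",T(p,o,sc),.086) for p in ps])[:,:2]
    c=W.mean(0) if len(W)==4 else (W[0]+W[2])/2
    L=len(W)
    yv=(W[0]-W[1]+W[2]-W[3]) if L==4 else W[1]-W[2]
    print(k,c.round(4),"yaw of row(y)",np.degrees(np.arctan2(yv[1],yv[0])).round(2),"sizes",[float(np.linalg.norm(W[i]-W[j]).round(4)) for i,j in ((0,1),(1,2),(0,2))])
for (p,(o,sc),q) in [((116,254),R,(110,271)),((287,244),R,(161,218)),((335,241),R,(174,203)),((506,231),R,(217,157)),((553,228),R,(229,144)),((724,218),R,(266,104)),
 ((131,354),Y,(169,522)),((347,316),Y,(217,432)),((407,305),Y,(229,408)),((622,266),Y,(270,335)),((101,156),Y,(70,485))]:
    a=T(p,o,sc);b=S(q);X=tri(a,b); print(X.round(4),"top-only",onz("top",a,.086)[:2].round(4),"side-only",onz("side",b,.086)[:2].round(4))
f=t[190:260,320:395]; f=cv2.resize(f,None,fx=5,fy=5,interpolation=cv2.INTER_CUBIC)
g=s[150:220,295:370]; g=cv2.resize(g,None,fx=5,fy=5,interpolation=cv2.INTER_CUBIC)
cv2.imwrite("pics/fix.png",cv2.convertScaleAbs(np.hstack([f,g]),alpha=1.1))
E
python3 meas.py
```

```text
slim [0.621  0.0335] yaw of row(y) 89.15 sizes [0.0773, 0.1069, 0.0806]
rend [ 0.6264 -0.067 ] yaw of row(y) 92.34 sizes [0.0805, 0.1151, 0.0809]
rface [ 0.6304 -0.167 ] yaw of row(y) 91.76 sizes [0.0831, 0.078, 0.113]
tface [0.4518 0.2077] yaw of row(y) 98.03 sizes [0.0785, 0.1065, 0.0732]
tend [0.4664 0.1085] yaw of row(y) 98.4 sizes [0.0782, 0.1064, 0.0722]
[0.5807 0.071  0.0865] top-only [0.5813 0.0713] side-only [0.5803 0.0703]
[ 0.5833 -0.0069  0.0862] top-only [ 0.5836 -0.0067] side-only [ 0.5828 -0.0073]
[ 0.5838 -0.0289  0.0863] top-only [ 0.5843 -0.0286] side-only [ 0.5832 -0.0294]
[ 0.5866 -0.1068  0.0863] top-only [ 0.5869 -0.1067] side-only [ 0.5865 -0.1073]
[ 0.5874 -0.1287  0.0856] top-only [ 0.5877 -0.1285] side-only [ 0.5866 -0.1285]
[ 0.59   -0.2066  0.0858] top-only [ 0.5901 -0.2065] side-only [ 0.5896 -0.2064]
[0.4097 0.2407 0.0875] top-only [0.4101 0.2413] side-only [0.4096 0.2397]
[0.4212 0.1632 0.0866] top-only [0.4217 0.1635] side-only [0.4207 0.1625]
[0.4244 0.1414 0.0868] top-only [0.425  0.1418] side-only [0.4239 0.1405]
[0.4359 0.0646 0.0878] top-only [0.4365 0.065 ] side-only [0.4356 0.0627]
[0.4815 0.2512 0.0871] top-only [0.4825 0.252 ] side-only [0.4805 0.2499]
```

View pics/fix.png

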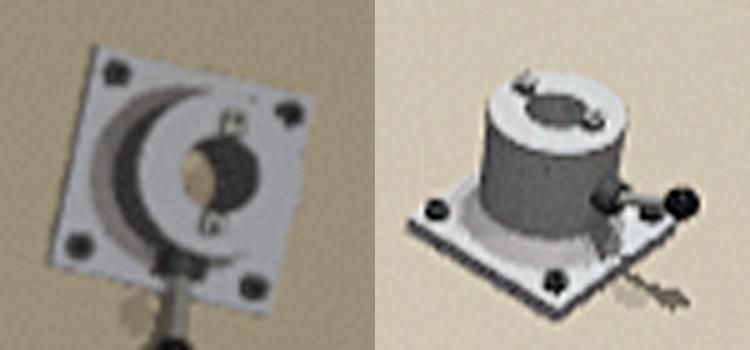

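```bash
python3 - <<'E'
from h import *
t=cv2.imread("pics/top0.png");s=cv2.imread("pics/side0.png")
F=lambda p:np.array([320,190])+(np.array(p)+.5)/5-.5
G=lambda p:np.array([295,150])+(np.array([p[0]-375,p[1]])+.5)/5-.5
for a,b in [((233,122),(523,85)),((212,221),(593,120))]: print(tri(F(a),G(b)).round(4), onz("top",F(a),.094).round(4))
for p,q in [((233,122),(212,221))]:
    d=onz("top",F(p),.094)-onz("top",F(q),.094); print(np.degrees(np.arctan2(d[1],d[0])),np.linalg.norm(d),"mid",(onz("top",F(p),.094)+onz("top",F(q),.094))/2)
for p,q in [((97,45),(50,265)),((313,97),(270,313)),((117,73),(79,247)),((290,114),(254,288))]:
    d=onz("top",F(p),.01)-onz("top",F(q),.01); print("foot",np.degrees(np.arctan2(d[1],d[0])),np.linalg.norm(d))
print("bolt mid",np.mean([onz("top",F(p),.015) for p in[(117,73),(79,247),(290,114),(254,288)]],0), "bore",onz("top",F((221,173)),.085))
# check predicted rack/tray screws vs image brightness (top)
g=cv2.cvtColor(t,cv2.COLOR_BGR2GRAY)
for c,y in [((.6221,-.0666),.0316),((.6254,-.1663),.0316),((.4664,.1085),.147),((.4518,.2077),.147)]:
    for sx in(-1,1):
        for sy in(-1,1):
            X=[c[0]+.0365*sx*np.cos(y)-.039*sy*np.sin(y),c[1]+.0365*sx*np.sin(y)+.039*sy*np.cos(y),.086]
            p=proj("top",X); print(p.round(1),(ref(t,p,2)-p).round(1),end="; ")
    print()
# tool axes: predicted nut centre pixel (z=.085+.070) for end mills, face head top .163
for n,c,z in [("rend",(.6221,-.0666),.155),("rface",(.6254,-.1663),.163),("tend",(.4664,.1085),.155),("tface",(.4518,.2077),.163)]:
    print(n,proj("top",[*c,z]).round(1),proj("side",[*c,z]).round(1))
E
```

```text
[ 0.4703 -0.2228  0.0891] [ 0.4704 -0.2215  0.094 ]
[ 0.4275 -0.2114  0.0899] [ 0.4284 -0.2101  0.094 ]
-15.274842976210584 0.0434709207208785 mid [ 0.44939595 -0.21578223  0.094     ]
foot -14.930363925348598 0.10483171608715464
foot -14.77694438810948 0.10235375125272664
foot -15.260236067749059 0.08298413132154589
foot -15.146528198150955 0.08260856441440416
bolt mid [ 0.44856739 -0.21742856  0.015     ] bore [ 0.44901977 -0.21727091  0.085     ]
[309.9 162.6] [-0.  -0.1]; [274.3 164.8] [-0.1  0. ]; [307.3 130.1] [-0.   0.4]; [272.1 132.2] [-0.   0.4]; 
[355.2 159.8] [0. 0.]; [319.8 162. ] [-0. -0.]; [352.3 127.3] [ 0.4 -0.4]; [317.2 129.5] [0.1 0.5]; 
[233.4 234.2] [-0.2 -0.3]; [197.5 240.6] [-0.1 -0.3]; [227.6 200.9] [0.1 0.2]; [192.1 207.2] [0.1 0.1]; 
[187.3 242.4] [ 0.1 -0.2]; [151.3 248.9] [ 0.2 -0.4]; [181.9 208.9] [0.1 0.4]; [146.2 215.3] [0.2 0.2]; 
rend [293.7 140.4] [242.1 158. ]
rface [342.9 136.6] [262.5 136.3]
tend [209.7 219. ] [257.7 225.1]
tface [159.5 227.6] [234.3 259.4]
```

```bash
cat >> h.py <<'E'
from scipy.spatial.transform import Rotation as Ro
P=dict(rend=(.6214,-.0671,.032),rface=(.6246,-.1668,.032),tend=(.4660,.1080,.147),tface=(.4514,.2072,.147),fix=(.4486,-.2175,-.2635))
def pose(o):
    R=Ro.from_rotvec(o["tool_rot"]).as_matrix(); return np.array(o["position"]),R
def inc(name,z,frm=None):
    x,y,th=P[name]; c,s=np.cos(th),np.sin(th)
    Rt=np.array([[-s,c,0],[c,s,0],[0,0,-1.]]).T
    Rt=np.c_[[-s,c,0],[c,s,0],[0,0,-1.]]
    if frm: # ideal pose at another place, height
        a,b,t=P[frm[0]]; p=np.array([a,b,frm[1]]); R=np.c_[[-np.sin(t),np.cos(t),0],[np.cos(t),np.sin(t),0],[0,0,-1.]]
    else: p,R=pose(arm.get_obs())
    print(name,z,(R.T@(np.array([x,y,z])-p)*1000).round(1),Ro.from_matrix(R.T@Rt).as_rotvec().round(4))
E
python3 - <<'E'
from h import *
inc("rend",.25); inc("rend",.123,("rend",.25))
E
```

```text
rend 0.25 [-619.5 -491.5  -18.8] [-1.500e-03  9.000e-04  1.298e+00]
rend 0.123 [  0.   0. 127.] [0. 0. 0.]
```

>>> {"name": "drive_tool", "arguments": {
  "increments": [
    [-40,-31,-1,0,0,0.08,1],
    [-80,-62,-2,0,0,0.17,1],
    [-120,-93,-4,0,0,0.25,1],
    [-160,-124,-5,0,0,0.34,1],
    [-200,-155,-6,0,0,0.42,1],
    [-240,-186,-7,0,0,0.5,1],
    [-280,-217,-9,0,0,0.59,1],
    [-310,-246,-9,0,0,0.65,1]
  ],
  "force": 60
}}

```text
clock: 0.9
position: [0.3809, 0.2438, 0.2404]
tool_rot: [1.358, 2.832, 0.001]
ft_force: [0.3, 0.7, 0.4]
grip_width: 0.0853
grip_force: 0.0
```

```bash
python3 - <<'E'
from h import *
inc("rend",.25)
E
```

```text
rend 0.25 [-393.    -7.2   -9.5] [9.000e-04 1.000e-04 6.447e-01]
```

>>> {"name": "drive_tool", "arguments": {
  "increments": [
    [-49,0,-1,0,0,0.08,1],
    [-98,-1,-2,0,0,0.16,1],
    [-147,-2,-4,0,0,0.25,1],
    [-195,-3,-5,0,0,0.34,1],
    [-245,-5,-6,0,0,0.42,1],
    [-290,-6,-7,0,0,0.5,1],
    [-335,-7,-9,0,0,0.59,1],
    [-375,-7,-9,0,0,0.645,1]
  ]
}}

```text
clock: 1.7
position: [0.6109, -0.0526, 0.2489]
tool_rot: [-2.187, -2.256, 0.0]
ft_force: [0.5, 0.6, 0.4]
grip_width: 0.0855
grip_force: 0.0
```

>>> {"name": "drive_tool", "arguments": {
  "increments": [
    [0,0,0,0,0,0,1],
    [0,0,0,0,0,0,1]
  ]
}}

```text
clock: 1.9
position: [0.6097, -0.051, 0.2481]
tool_rot: [-2.182, -2.257, 0.001]
ft_force: [-0.7, -0.2, -0.9]
grip_width: 0.0854
grip_force: 0.0
```

```bash
python3 - <<'E'
from h import *
inc("rend",.25);inc("rend",.123);print(arm.get_obs()["q"])
E
```

```text
rend 0.25 [-16.5  11.2  -1.9] [-0.0024 -0.0011  0.0017]
rend 0.123 [-16.6  11.5 125.1] [-0.0024 -0.0011  0.0017]
[-1.97431840e-01  3.24747475e-01  1.39192396e+00  5.48555357e-04
  1.42750428e+00 -2.31242668e-01]
```

>>> {"name": "drive_tool", "arguments": {
  "increments": [
    [-10,7,0,-0.001,-0.001,0,1],
    [-16.5,11.3,5,-0.002,-0.001,0.002,1],
    [-16.5,11.3,30,-0.002,-0.001,0.002,1],
    [-16.5,11.3,55,-0.002,-0.001,0.002,1],
    [-16.5,11.3,75,-0.002,-0.001,0.002,1],
    [-16.5,11.3,75,-0.002,-0.001,0.002,1]
  ]
}}

```text
clock: 2.5
position: [0.6194, -0.0656, 0.1711]
tool_rot: [-2.181, -2.256, 0.004]
ft_force: [-0.5, 0.6, 0.2]
grip_width: 0.0854
grip_force: 0.0
```

```bash
python3 - <<'E'
from h import *
inc("rend",.123)
a=arm.get_image("side");b=arm.get_image("top")
k=lambda i,x,y:cv2.resize(i[y:y+100,x:x+120],None,fx=3.3,fy=3.3,interpolation=cv2.INTER_CUBIC)
cv2.imwrite("pics/pre.png",cv2.convertScaleAbs(np.hstack([k(a,190,90),k(b,240,90)])[:,:,::-1],alpha=1.4))
E
```

```text
rend 0.123 [-1.6  2.2 48.1] [-0.0045 -0.0007  0.0019]
```

View pics/pre.png

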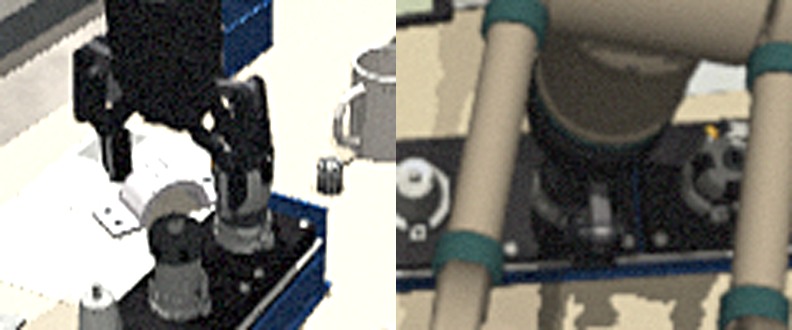

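The side view shows the fingers straddling the axis of the snapped end mill's nut (nut at crop 173,225, finger gap centred at 181,175). Next I descend and grip.

>>> {"name": "drive_tool", "arguments": {
  "increments": [
    [-0.8,1,15,-0.002,0,0,1],
    [-1.6,2.2,30,-0.004,-0.001,0.002,1],
    [-1.6,2.2,40,-0.004,-0.001,0.002,1],
    [-1.6,2.2,48,-0.004,-0.001,0.002,1],
    [-1.6,2.2,48,-0.004,-0.001,0.002,1],
    [-1.6,2.2,48,-0.004,-0.001,0.002,1]
  ]
}}

```text
clock: 3.2
position: [0.6245, -0.0681, 0.1269]
tool_rot: [2.182, 2.251, 0.005]
ft_force: [0.7, -0.4, 0.8]
grip_width: 0.0853
grip_force: 0.0
```

```bash
python3 - <<'E'
from h import *
inc("rend",.123)
E
```

```text
rend 0.123 [ 1.1 -3.1  3.8] [ 0.0069  0.0022 -0.0008]
```

>>> {"name": "drive_tool", "arguments": {
  "increments": [
    [0,0,0,0,0,0,1],
    [0,0,0,0,0,0,1],
    [0,0,0,0,0,0,1],
    [0,0,0,0,0,0,1]
  ]
}}

```text
clock: 3.6
position: [0.6242, -0.0681, 0.1265]
tool_rot: [2.183, 2.251, 0.005]
ft_force: [0.4, -0.2, 0.2]
grip_width: 0.0857
grip_force: 0.0
```

```bash
python3 - <<'E'
from h import *
for i in range(3): inc("rend",.123);arm.get_image("top")
E
```

```text
rend 0.123 [ 1.1 -2.8  3.5] [ 0.0064  0.002  -0.0011]
rend 0.123 [ 1.  -2.8  3.5] [ 0.0064  0.002  -0.001 ]
rend 0.123 [ 1.1 -2.7  3.4] [ 0.0062  0.002  -0.001 ]
```

>>> {"name": "drive_tool", "arguments": {
  "increments": [
    [1,-2.7,3,0.006,0.002,-0.001,1],
    [1,-2.7,3,0.006,0.002,-0.001,1],
    [1,-2.7,3,0.006,0.002,-0.001,1],
    [1,-2.7,3,0.006,0.002,-0.001,1]
  ]
}}

```text
clock: 4.15
position: [0.6214, -0.0671, 0.1232]
tool_rot: [-2.186, -2.257, -0.0]
ft_force: [0.1, 0.1, 0.3]
grip_width: 0.0853
grip_force: 0.0
```

```bash
python3 - <<'E'
from h import *
inc("rend",.123)
E
```

```text
rend 0.123 [ 0.  -0.   0.2] [-0.     -0.0001 -0.    ]
```

>>> {"name": "drive_tool", "arguments": {
  "increments": [
    [0,0,0,0,0,0,0.3],
    [0,0,0,0,0,0,0],
    [0,0,0,0,0,0,0],
    [0,0,0,0,0,0,0],
    [0,0,0,0,0,0,0],
    [0,0,0,0,0,0,0]
  ],
  "force": 60
}}

```text
clock: 4.75
position: [0.6216, -0.0672, 0.1236]
tool_rot: [2.185, 2.256, 0.001]
ft_force: [0.1, 0.5, 3.0]
grip_width: 0.0403
grip_force: 60.6
```

```bash
python3 - <<'E'
from h import *
inc("rend",.123)
for a,b in [("rend","fix"),("fix","tend"),("tend","rend"),("rend","tend"),("tend","rface"),("rface","fix"),("fix","tface"),("tface","rface"),("rface","tface")]: print(a,end=" ");inc(b,.235,(a,.235))
E
```

```text
rend 0.123 [ 0.1 -0.2  0.6] [ 0.0007  0.     -0.    ]
rend fix 0.235 [-144.8 -177.5    0. ] [0.     0.     0.2955]
fix tend 0.235 [318.8 -68.    0. ] [ 0.      0.     -0.4105]
tend rend 0.235 [-196.   128.1    0. ] [0.    0.    0.115]
rend tend 0.235 [ 180.  -149.7    0. ] [ 0.     0.    -0.115]
tend rface 0.235 [-295.1  116.6    0. ] [0.    0.    0.115]
rface fix 0.235 [ -45.  -177.5    0. ] [0.     0.     0.2955]
fix tface 0.235 [ 410.8 -107.9    0. ] [ 0.      0.     -0.4105]
tface rface 0.235 [-395.3  116.6    0. ] [0.    0.    0.115]
rface tface 0.235 [ 379.3 -161.1    0. ] [ 0.     0.    -0.115]
```

>>> {"name": "drive_tool", "arguments": {
  "increments": [
    [0,0,-6,0,0,0,0],
    [0,0,-18,0,0,0,0],
    [0,0,-38,0,0,0,0],
    [0,0,-60,0,0,0,0],
    [0,0,-82,0,0,0,0],
    [0,0,-100,0,0,0,0],
    [0,0,-112,0,0,0,0]
  ]
}}

```text
clock: 5.45
position: [0.6214, -0.0672, 0.2368]
tool_rot: [2.185, 2.256, 0.001]
ft_force: [-0.6, -0.5, -5.8]
grip_width: 0.0405
grip_force: 61.9
```

>>> {"name": "drive_tool", "arguments": {
  "increments": [
    [-10,-12,0,0,0,0.02,0],
    [-32,-39,0,0,0,0.06,0],
    [-59,-72,0,0,0,0.12,0],
    [-86,-105,0,0,0,0.17,0],
    [-113,-138,0,0,0,0.23,0],
    [-135,-165,0,0,0,0.27,0],
    [-144.8,-177.5,0,0,0,0.2955,0],
    [-144.8,-177.5,0,0,0,0.2955,0]
  ]
}}

```text
clock: 6.25
position: [0.445, -0.2187, 0.2343]
tool_rot: [-2.496, -1.903, 0.004]
ft_force: [0.4, 0.3, -6.2]
grip_width: 0.0403
grip_force: 62.3
```

>>> {"name": "drive_tool", "arguments": {
  "increments": [
    [0,0,10,0,0,0,0],
    [0,0,15,0,0,0,0],
    [0,0,15,0,0,0,0],
    [0,0,15,0,0,0,0]
  ]
}}

```text
clock: 6.65
position: [0.4489, -0.2169, 0.2197]
tool_rot: [-2.492, -1.911, 0.0]
ft_force: [-0.4, 0.8, -5.4]
grip_width: 0.0408
grip_force: 62.3
```

```bash
python3 - <<'E'
from h import *
inc("fix",.123)
E
```

```text
fix 0.123 [-0.7 -0.  96.7] [-0.0011 -0.0006  0.0013]
```

>>> {"name": "drive_tool", "arguments": {
  "increments": [
    [-0.4,0,12,0,0,0.001,0],
    [-0.4,0,27,0,0,0.001,0],
    [-0.4,0,42,0,0,0.001,0],
    [-0.4,0,55,0,0,0.001,0],
    [-0.4,0,67,0,0,0.001,0],
    [-0.4,0,77,0,0,0.001,0],
    [-0.4,0,80,0,0,0.001,0],
    [-0.4,0,80,0,0,0.001,0]
  ]
}}

```text
clock: 7.45
position: [0.4484, -0.2178, 0.1398]
tool_rot: [-2.494, -1.909, 0.0]
ft_force: [0.7, -0.2, -6.2]
grip_width: 0.0409
grip_force: 62.3
```

```bash
python3 - <<'E'
from h import *
inc("fix",.123)
E
```

```text
fix 0.123 [ 0.3  0.1 16.8] [-0.0008 -0.0004 -0.0009]
```

>>> {"name": "drive_tool", "arguments": {
  "increments": [
    [0,0,4,0,0,0,0],
    [0,0,8,0,0,0,0],
    [0,0,12,0,0,0,0],
    [0,0,15,0,0,0,0],
    [0,0,17,0,0,0,0],
    [0,0,17,0,0,0,0],
    [0,0,17,0,0,0,0]
  ]
}}

```text
clock: 8.15
position: [0.4484, -0.2179, 0.1236]
tool_rot: [-2.495, -1.909, -0.0]
ft_force: [-1.9, 0.7, -1.8]
grip_width: 0.0403
grip_force: 62.8
```

```bash
python3 - <<'E'
from h import *
inc("fix",.123)
E
```

```text
fix 0.123 [0.4 0.1 0.6] [-0.    -0.    -0.001]
```

>>> {"name": "drive_tool", "arguments": {
  "increments": [
    [0,0,0,0,0,0,1],
    [0,0,0,0,0,0,1],
    [0,0,0,0,0,0,1],
    [0,0,0,0,0,0,1],
    [0,0,0,0,0,0,1],
    [0,0,-10,0,0,0,1],
    [0,0,-30,0,0,0,1],
    [0,0,-60,0,0,0,1]
  ]
}}

```text
clock: 8.95
position: [0.4476, -0.2173, 0.1832]
tool_rot: [-2.492, -1.907, 0.002]
ft_force: [0.1, -0.8, -0.2]
grip_width: 0.085
grip_force: 0.0
```

>>> {"name": "drive_tool", "arguments": {
  "increments": [
    [10,-2,-30,0,0,-0.01,1],
    [30,-6,-52,0,0,-0.04,1],
    [70,-15,-52,0,0,-0.09,1],
    [115,-25,-52,0,0,-0.15,1],
    [160,-34,-52,0,0,-0.21,1],
    [205,-44,-52,0,0,-0.27,1],
    [250,-53,-52,0,0,-0.33,1],
    [290,-62,-52,0,0,-0.38,1]
  ]
}}

```text
clock: 9.75
position: [0.4645, 0.0803, 0.2363]
tool_rot: [2.086, 2.348, 0.002]
ft_force: [0.0, -0.6, 0.7]
grip_width: 0.0853
grip_force: 0.0
```

>>> {"name": "drive_tool", "arguments": {
  "increments": [
    [20,0,0,0,0,-0.02,1],
    [29,0,0,0,0,-0.03,1],
    [29,0,10,0,0,-0.03,1],
    [29,0,10,0,0,-0.03,1],
    [29,0,10,0,0,-0.03,1]
  ]
}}

```text
clock: 10.25
position: [0.4609, 0.1058, 0.2248]
tool_rot: [-2.056, -2.375, 0.002]
ft_force: [-0.4, 0.7, 1.1]
grip_width: 0.0853
grip_force: 0.0
```

```bash
python3 - <<'E'
from h import *
inc("tend",.123)
a=arm.get_image("side");
k=lambda i,x,y:cv2.resize(i[y:y+150,x:x+200],None,fx=4,fy=4,interpolation=cv2.INTER_CUBIC)
cv2.imwrite("pics/fix2.png",k(a,185,110)[:,:,::-1])
E
```

```text
tend 0.123 [  1.5   5.5 101.8] [-0.0012  0.0004 -0.0033]
```

View pics/fix2.png

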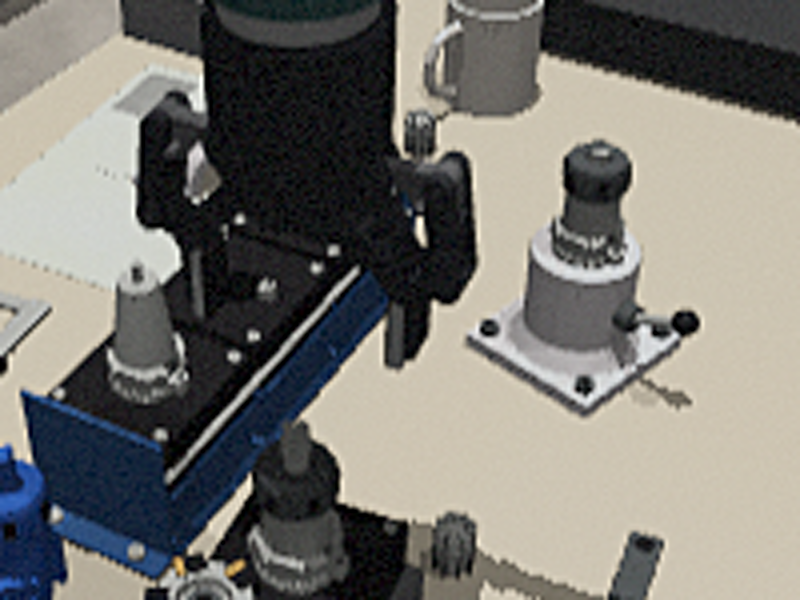

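The picture shows the snapped end mill home in the fixture (597,180), the slim holder undisturbed, and the gripper above the new end mill (295,470). Next I descend to pick up the new end mill.

>>> {"name": "drive_tool", "arguments": {
  "increments": [
    [0.8,3,8,-0.001,0,-0.003,1],
    [1.5,5.5,25,-0.001,0,-0.003,1],
    [1.5,5.5,45,-0.001,0,-0.003,1],
    [1.5,5.5,50,-0.001,0,-0.003,1],
    [1.5,5.5,50,-0.001,0,-0.003,1],
    [1.5,5.5,50,-0.001,0,-0.003,1]
  ]
}}

```text
clock: 10.9
position: [0.467, 0.1091, 0.1758]
tool_rot: [2.05, 2.379, 0.002]
ft_force: [-0.2, 0.1, 0.2]
grip_width: 0.0854
grip_force: 0.0
```

```bash
python3 - <<'E'
from h import *
inc("tend",.123)
E
```

```text
tend 0.123 [-1.  -1.2 52.8] [0.002  0.     0.0011]
```

>>> {"name": "drive_tool", "arguments": {
  "increments": [
    [-1,-0.5,15,0.002,0,0.001,1],
    [-1,-0.8,30,0.002,0,0.001,1],
    [-1,-0.8,43,0.002,0,0.001,1],
    [-1,-0.8,52,0.002,0,0.001,1],
    [-1,-0.8,52,0.002,0,0.001,1],
    [-1,-0.8,52,0.002,0,0.001,1],
    [-1,-0.8,52,0.002,0,0.001,1]
  ]
}}

```text
clock: 11.6
position: [0.4666, 0.1083, 0.1241]
tool_rot: [2.051, 2.379, 0.001]
ft_force: [0.2, 0.1, -0.2]
grip_width: 0.0853
grip_force: 0.0
```

```bash
python3 - <<'E'
from h import *
inc("tend",.123)
E
```

```text
tend 0.123 [-0.2 -0.6  1.1] [0.0009 0.     0.0005]
```

>>> {"name": "drive_tool", "arguments": {
  "increments": [
    [-0.2,-0.5,0.6,0.001,0,0.0005,1],
    [-0.2,-0.5,0.6,0.001,0,0.0005,0.3],
    [-0.2,-0.5,0.6,0.001,0,0.0005,0],
    [-0.2,-0.5,0.6,0.001,0,0.0005,0],
    [-0.2,-0.5,0.6,0.001,0,0.0005,0],
    [-0.2,-0.5,0.6,0.001,0,0.0005,0],
    [-0.2,-0.5,0.6,0.001,0,0.0005,0]
  ]
}}

```text
clock: 12.3
position: [0.4657, 0.108, 0.1231]
tool_rot: [-2.052, -2.378, 0.001]
ft_force: [-0.3, 0.1, 5.3]
grip_width: 0.0406
grip_force: 60.4
```

```bash
python3 - <<'E'
from h import *
inc("tend",.123)
E
```

```text
tend 0.123 [-0.   0.3  0.1] [-0.0011 -0.     -0.    ]
```

>>> {"name": "drive_tool", "arguments": {
  "increments": [
    [0,0,-6,0,0,0,0],
    [0,0,-18,0,0,0,0],
    [0,0,-38,0,0,0,0],
    [0,0,-60,0,0,0,0],
    [0,0,-82,0,0,0,0],
    [0,0,-100,0,0,0,0],
    [0,0,-112,0,0,0,0]
  ]
}}

```text
clock: 13.0
position: [0.4649, 0.1079, 0.2348]
tool_rot: [-2.051, -2.377, 0.004]
ft_force: [-0.0, 1.9, -7.5]
grip_width: 0.0405
grip_force: 62.5
```

>>> {"name": "drive_tool", "arguments": {
  "increments": [
    [-14,9,0,0,0,0.01,0],
    [-42,27,0,0,0,0.03,0],
    [-77,50,0,0,0,0.045,0],
    [-112,73,0,0,0,0.065,0],
    [-147,96,0,0,0,0.085,0],
    [-177,116,0,0,0,0.105,0],
    [-196,128.1,0,0,0,0.115,0],
    [-196,128.1,0,0,0,0.115,0]
  ]
}}

```text
clock: 13.8
position: [0.6229, -0.0713, 0.2315]
tool_rot: [-2.189, -2.252, 0.007]
ft_force: [-0.3, 0.3, -6.2]
grip_width: 0.0407
grip_force: 62.4
```

>>> {"name": "drive_tool", "arguments": {
  "increments": [
    [0,0,10,0,0,0,0],
    [0,0,15,0,0,0,0],
    [0,0,15,0,0,0,0],
    [0,0,15,0,0,0,0],
    [0,0,15,0,0,0,0]
  ]
}}

```text
clock: 14.3
position: [0.6209, -0.0667, 0.2199]
tool_rot: [-2.184, -2.257, 0.002]
ft_force: [-0.4, 0.6, -6.6]
grip_width: 0.0404
grip_force: 62.6
```

```bash
python3 - <<'E'
from h import *
inc("rend",.123)
E
```

```text
rend 0.123 [-0.4  0.6 96.9] [-0.0012  0.0003  0.0008]
```

>>> {"name": "drive_tool", "arguments": {
  "increments": [
    [-0.3,0.4,12,-0.001,0,0.001,0],
    [-0.3,0.4,27,-0.001,0,0.001,0],
    [-0.3,0.4,42,-0.001,0,0.001,0],
    [-0.3,0.4,55,-0.001,0,0.001,0],
    [-0.3,0.4,67,-0.001,0,0.001,0],
    [-0.3,0.4,77,-0.001,0,0.001,0],
    [-0.3,0.4,80,-0.001,0,0.001,0],
    [-0.3,0.4,80,-0.001,0,0.001,0]
  ]
}}

```text
clock: 15.1
position: [0.621, -0.0674, 0.1389]
tool_rot: [-2.186, -2.255, 0.002]
ft_force: [-0.1, -0.7, -6.9]
grip_width: 0.0401
grip_force: 62.7
```

>>> {"name": "drive_tool", "arguments": {
  "increments": [
    [0,0,4,0,0,0,0],
    [0,0,8,0,0,0,0],
    [0,0,12,0,0,0,0],
    [0,0,15,0,0,0,0],
    [0,0,17,0,0,0,0],
    [0,0,17,0,0,0,0],
    [0,0,17,0,0,0,0]
  ]
}}

```text
clock: 15.8
position: [0.6211, -0.0675, 0.1232]
tool_rot: [-2.187, -2.255, 0.001]
ft_force: [-1.6, 0.6, 0.0]
grip_width: 0.0401
grip_force: 63.2
```

```bash
python3 - <<'E'
from h import *
inc("rend",.123)
E
```

```text
rend 0.123 [0.3 0.3 0.2] [-0.0007  0.0003 -0.001 ]
```

>>> {"name": "drive_tool", "arguments": {
  "increments": [
    [0,0,0,0,0,0,1],
    [0,0,0,0,0,0,1],
    [0,0,0,0,0,0,1],
    [0,0,0,0,0,0,1],
    [0,0,0,0,0,0,1],
    [0,0,-10,0,0,0,1],
    [0,0,-30,0,0,0,1],
    [0,0,-60,0,0,0,1]
  ]
}}

```text
clock: 16.6
position: [0.6202, -0.0672, 0.182]
tool_rot: [-2.184, -2.253, 0.004]
ft_force: [0.1, 0.1, -0.6]
grip_width: 0.0855
grip_force: 0.0
```

>>> {"name": "drive_tool", "arguments": {
  "increments": [
    [-5,-6,-30,0,0,0.01,1],
    [-25,-30,-45,0,0,0.05,1],
    [-52,-64,-45,0,0,0.1,1],
    [-80,-98,-45,0,0,0.16,1],
    [-108,-132,-45,0,0,0.22,1],
    [-132,-162,-45,0,0,0.27,1],
    [-144.8,-177.5,-40,0,0,0.2955,1],
    [-144.8,-177.5,-30,0,0,0.2955,1]
  ]
}}

```text
clock: 17.4
position: [0.4472, -0.2196, 0.2141]
tool_rot: [2.496, 1.903, -0.001]
ft_force: [0.1, 1.2, 0.8]
grip_width: 0.0855
grip_force: 0.0
```

>>> {"name": "drive_tool", "arguments": {
  "increments": [
    [0,0,15,0,0,0,1],
    [0,0,30,0,0,0,1],
    [0,0,40,0,0,0,1],
    [0,0,40,0,0,0,1],
    [0,0,40,0,0,0,1]
  ]
}}

```text
clock: 17.9
position: [0.4489, -0.2174, 0.1727]
tool_rot: [-2.494, -1.91, 0.001]
ft_force: [0.9, -0.4, 0.4]
grip_width: 0.085
grip_force: 0.0
```

```bash
python3 - <<'E'
from h import *
inc("fix",.123)
E
```

```text
fix 0.123 [-0.1 -0.2 49.7] [-0.0007  0.0003 -0.0002]
```

>>> {"name": "drive_tool", "arguments": {
  "increments": [
    [-0.2,-0.2,15,0,0,0,1],
    [-0.2,-0.2,30,0,0,0,1],
    [-0.2,-0.2,42,0,0,0,1],
    [-0.2,-0.2,49.5,0,0,0,1],
    [-0.2,-0.2,49.5,0,0,0,1],
    [-0.2,-0.2,49.5,0,0,0,1],
    [-0.2,-0.2,49.5,0,0,0,1]
  ]
}}

```text
clock: 18.6
position: [0.4485, -0.2182, 0.1237]
tool_rot: [2.494, 1.909, -0.001]
ft_force: [-0.0, -0.4, 0.1]
grip_width: 0.0854
grip_force: 0.0
```

>>> {"name": "drive_tool", "arguments": {
  "increments": [
    [0,0,0,0,0,0,0.3],
    [0,0,0,0,0,0,0],
    [0,0,0,0,0,0,0],
    [0,0,0,0,0,0,0],
    [0,0,0,0,0,0,0]
  ]
}}

```text
clock: 19.1
position: [0.4483, -0.218, 0.1236]
tool_rot: [2.495, 1.909, -0.001]
ft_force: [0.2, -0.9, 3.5]
grip_width: 0.0407
grip_force: 60.4
```

>>> {"name": "drive_tool", "arguments": {
  "increments": [
    [0,0,-6,0,0,0,0],
    [0,0,-18,0,0,0,0],
    [0,0,-38,0,0,0,0],
    [0,0,-60,0,0,0,0],
    [0,0,-82,0,0,0,0],
    [0,0,-100,0,0,0,0],
    [0,0,-112,0,0,0,0]
  ]
}}

```text
clock: 19.8
position: [0.4479, -0.2178, 0.2364]
tool_rot: [-2.495, -1.909, 0.001]
ft_force: [-0.3, -0.7, -6.2]
grip_width: 0.0404
grip_force: 62.3
```

>>> {"name": "drive_tool", "arguments": {
  "increments": [
    [14,-3,0,0,0,-0.02,0],
    [48,-10,0,0,0,-0.06,0],
    [90,-19,0,0,0,-0.115,0],
    [132,-28,0,0,0,-0.17,0],
    [174,-37,0,0,0,-0.225,0],
    [216,-46,0,0,0,-0.28,0],
    [255,-54,0,0,0,-0.33,0],
    [287,-61,0,0,0,-0.37,0]
  ]
}}

```text
clock: 20.6
position: [0.4623, 0.0783, 0.2338]
tool_rot: [-2.094, -2.337, 0.003]
ft_force: [0.5, 0.2, -6.0]
grip_width: 0.0403
grip_force: 62.3
```

>>> {"name": "drive_tool", "arguments": {
  "increments": [
    [18,4,0,0,0,-0.02,0],
    [30,6,0,0,0,-0.04,0],
    [30,6,0,0,0,-0.04,0],
    [30,6,10,0,0,-0.04,0],
    [30,6,10,0,0,-0.04,0],
    [30,6,10,0,0,-0.04,0]
  ]
}}

```text
clock: 21.2
position: [0.4665, 0.1045, 0.2243]
tool_rot: [-2.055, -2.374, 0.004]
ft_force: [0.1, -0.2, -5.8]
grip_width: 0.0403
grip_force: 62.1
```

```bash
python3 - <<'E'
from h import *
inc("tend",.123)
E
```

```text
tend 0.123 [  3.5   0.3 101.3] [-0.0028  0.0003 -0.0031]
```

>>> {"name": "drive_tool", "arguments": {
  "increments": [
    [3,0,5,-0.002,0,-0.003,0],
    [3,0,10,-0.002,0,-0.003,0],
    [3,0,10,-0.002,0,-0.003,0],
    [3,0,10,-0.002,0,-0.003,0]
  ]
}}

```text
clock: 21.6
position: [0.4665, 0.1084, 0.2148]
tool_rot: [2.05, 2.38, 0.001]
ft_force: [0.4, -0.0, -5.8]
grip_width: 0.0405
grip_force: 62.2
```

```bash
python3 - <<'E'
from h import *
inc("tend",.1235)
E
```

```text
tend 0.1235 [-0.3 -0.6 91.3] [0.0006 0.0001 0.0013]
```

>>> {"name": "drive_tool", "arguments": {
  "increments": [
    [-0.3,-0.6,12,0,0,0.001,0],
    [-0.3,-0.6,27,0,0,0.001,0],
    [-0.3,-0.6,42,0,0,0.001,0],
    [-0.3,-0.6,53,0,0,0.001,0],
    [-0.3,-0.6,63,0,0,0.001,0],
    [-0.3,-0.6,72,0,0,0.001,0],
    [-0.3,-0.6,75,0,0,0.001,0],
    [-0.3,-0.6,75,0,0,0.001,0]
  ]
}}

```text
clock: 22.4
position: [0.466, 0.1082, 0.1397]
tool_rot: [2.052, 2.379, 0.0]
ft_force: [1.0, -0.4, -5.7]
grip_width: 0.0407
grip_force: 62.3
```

>>> {"name": "drive_tool", "arguments": {
  "increments": [
    [0,0,4,0,0,0,0],
    [0,0,8,0,0,0,0],
    [0,0,12,0,0,0,0],
    [0,0,15,0,0,0,0],
    [0,0,16.5,0,0,0,0],
    [0,0,16.5,0,0,0,0],
    [0,0,16.5,0,0,0,0]
  ]
}}

```text
clock: 23.1
position: [0.466, 0.1082, 0.1237]
tool_rot: [2.051, 2.379, 0.001]
ft_force: [-0.7, 0.9, -2.4]
grip_width: 0.0403
grip_force: 62.6
```

```bash
python3 - <<'E'
from h import *
inc("tend",.1235)
E
```

```text
tend 0.1235 [-0.2  0.   0.2] [0.0008 0.     0.0005]
```

>>> {"name": "drive_tool", "arguments": {
  "increments": [
    [0,0,0,0,0,0,1],
    [0,0,0,0,0,0,1],
    [0,0,0,0,0,0,1],
    [0,0,0,0,0,0,1],
    [0,0,0,0,0,0,1],
    [0,0,-10,0,0,0,1],
    [0,0,-35,0,0,0,1],
    [0,0,-70,0,0,0,1]
  ]
}}

```text
clock: 23.9
position: [0.4649, 0.1081, 0.1935]
tool_rot: [-2.051, -2.378, 0.003]
ft_force: [0.5, 0.3, 0.1]
grip_width: 0.0853
grip_force: 0.0
```

>>> {"name": "drive_tool", "arguments": {
  "increments": [
    [-10,4,-30,0,0,0.01,1],
    [-45,18,-42,0,0,0.02,1],
    [-90,36,-42,0,0,0.04,1],
    [-135,54,-42,0,0,0.055,1],
    [-180,72,-42,0,0,0.075,1],
    [-225,90,-42,0,0,0.09,1],
    [-265,105,-42,0,0,0.105,1],
    [-295,116.6,-42,0,0,0.115,1]
  ]
}}

```text
clock: 24.7
position: [0.6258, -0.1694, 0.2361]
tool_rot: [2.186, 2.254, 0.001]
ft_force: [0.4, 0.7, 0.2]
grip_width: 0.0858
grip_force: 0.0
```

>>> {"name": "drive_tool", "arguments": {
  "increments": [
    [0,0,0,0,0,0,1],
    [0,0,15,0,0,0,1],
    [0,0,30,0,0,0,1],
    [0,0,40,0,0,0,1],
    [0,0,40,0,0,0,1],
    [0,0,40,0,0,0,1]
  ]
}}

```text
clock: 25.3
position: [0.6248, -0.166, 0.1962]
tool_rot: [2.184, 2.257, 0.002]
ft_force: [0.4, 0.4, 0.7]
grip_width: 0.0853
grip_force: 0.0
```

```bash
python3 - <<'E'
from h import *
inc("rface",.123)
a=arm.get_image("side");
k=lambda i,x,y:cv2.resize(i[y:y+220,x:x+190],None,fx=2.7,fy=2.7,interpolation=cv2.INTER_CUBIC)
cv2.imwrite("pics/mid.png",cv2.convertScaleAbs(k(a,185,110)[:,:,::-1],alpha=1.3))
E
```

```text
rface 0.123 [-0.7 -0.3 73.2] [ 0.0014 -0.      0.001 ]
```

View pics/mid.png

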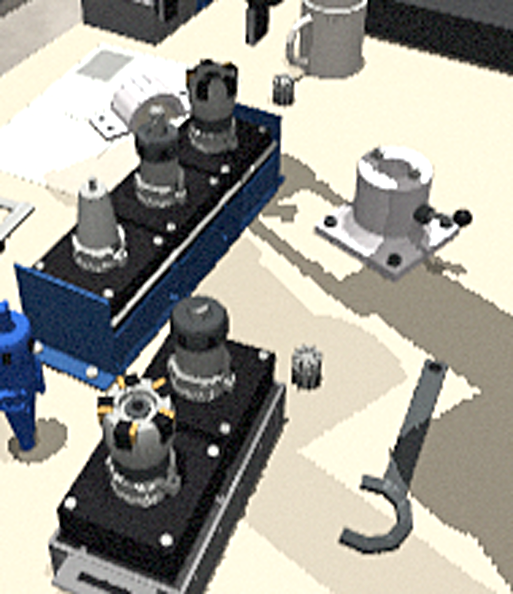

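The new end mill is home in the rack (158,170), the snapped one is in the tray (200,340), and the fixture is empty. The gripper is above the worn face mill (213,90). Next is the worn face mill.

>>> {"name": "drive_tool", "arguments": {
  "increments": [
    [-0.7,-0.3,15,0.001,0,0.001,1],
    [-0.7,-0.3,35,0.001,0,0.001,1],
    [-0.7,-0.3,53,0.001,0,0.001,1],
    [-0.7,-0.3,66,0.001,0,0.001,1],
    [-0.7,-0.3,73,0.001,0,0.001,1],
    [-0.7,-0.3,73,0.001,0,0.001,1],
    [-0.7,-0.3,73,0.001,0,0.001,1]
  ]
}}

```text
clock: 26.05
position: [0.6251, -0.1673, 0.1234]
tool_rot: [2.185, 2.255, 0.001]
ft_force: [0.2, -0.3, 0.9]
grip_width: 0.0857
grip_force: 0.0
```

>>> {"name": "drive_tool", "arguments": {
  "increments": [
    [0,0,0,0,0,0,1],
    [0,0,0,0,0,0,0.4],
    [0,0,0,0,0,0,0],
    [0,0,0,0,0,0,0],
    [0,0,0,0,0,0,0],
    [0,0,0,0,0,0,0]
  ],
  "force": 70
}}

```text
clock: 26.65
position: [0.6249, -0.1673, 0.1234]
tool_rot: [2.186, 2.255, 0.001]
ft_force: [0.7, 0.9, 4.2]
grip_width: 0.0478
grip_force: 71.9
```

```bash
python3 - <<'E'
from h import *
inc("rface",.123)
E
```

```text
rface 0.123 [ 0.5 -0.3  0.4] [ 0.0012  0.0003 -0.0006]
```

>>> {"name": "drive_tool", "arguments": {
  "increments": [
    [0,0,-6,0,0,0,0],
    [0,0,-18,0,0,0,0],
    [0,0,-38,0,0,0,0],
    [0,0,-60,0,0,0,0],
    [0,0,-82,0,0,0,0],
    [0,0,-100,0,0,0,0],
    [0,0,-112,0,0,0,0]
  ]
}}

```text
clock: 27.35
position: [0.6245, -0.1672, 0.236]
tool_rot: [2.186, 2.256, 0.0]
ft_force: [-0.4, -0.6, -5.6]
grip_width: 0.0476
grip_force: 73.3
```

>>> {"name": "drive_tool", "arguments": {
  "increments": [
    [-3,-12,0,0,0,0.02,0],
    [-10,-38,0,0,0,0.06,0],
    [-18,-72,0,0,0,0.12,0],
    [-27,-106,0,0,0,0.17,0],
    [-35,-138,0,0,0,0.23,0],
    [-42,-165,0,0,0,0.27,0],
    [-45,-177.5,0,0,0,0.2955,0],
    [-45,-177.5,0,0,0,0.2955,0]
  ]
}}

```text
clock: 28.15
position: [0.446, -0.2175, 0.234]
tool_rot: [-2.495, -1.905, 0.002]
ft_force: [0.8, 1.5, -5.3]
grip_width: 0.048
grip_force: 74.1
```

>>> {"name": "drive_tool", "arguments": {
  "increments": [
    [0,0,5,0,0,0,0],
    [0,0,10,0,0,0,0],
    [0,0,15,0,0,0,0],
    [0,0,15,0,0,0,0],
    [0,0,15,0,0,0,0],
    [0,0,15,0,0,0,0]
  ]
}}

```text
clock: 28.75
position: [0.449, -0.2178, 0.2197]
tool_rot: [2.494, 1.91, 0.0]
ft_force: [-0.1, 0.8, -5.7]
grip_width: 0.0475
grip_force: 74.1
```

```bash
python3 - <<'E'
from h import *
inc("fix",.123)
E
```

```text
fix 0.123 [ 0.1 -0.4 96.7] [ 0.0002 -0.0001 -0.    ]
```

>>> {"name": "drive_tool", "arguments": {
  "increments": [
    [0,-0.3,12,0,0,0,0],
    [0,-0.3,27,0,0,0,0],
    [0,-0.3,42,0,0,0,0],
    [0,-0.3,55,0,0,0,0],
    [0,-0.3,67,0,0,0,0],
    [0,-0.3,77,0,0,0,0],
    [0,-0.3,80,0,0,0,0],
    [0,-0.3,80,0,0,0,0]
  ]
}}

```text
clock: 29.55
position: [0.4481, -0.2176, 0.1392]
tool_rot: [-2.494, -1.909, 0.0]
ft_force: [0.4, 0.1, -5.6]
grip_width: 0.0477
grip_force: 74.1
```

>>> {"name": "drive_tool", "arguments": {
  "increments": [
    [0,0,4,0,0,0,0],
    [0,0,8,0,0,0,0],
    [0,0,12,0,0,0,0],
    [0,0,15,0,0,0,0],
    [0,0,16.8,0,0,0,0],
    [0,0,16.8,0,0,0,0],
    [0,0,16.8,0,0,0,0]
  ]
}}

```text
clock: 30.25
position: [0.4481, -0.2176, 0.1233]
tool_rot: [-2.494, -1.91, -0.0]
ft_force: [-1.6, 0.7, 1.4]
grip_width: 0.0476
grip_force: 74.7
```

```bash
python3 - <<'E'
from h import *
inc("fix",.123)
E
```

```text
fix 0.123 [0.2 0.4 0.3] [-0.     -0.     -0.0004]
```

>>> {"name": "drive_tool", "arguments": {
  "increments": [
    [0,0,0,0,0,0,1],
    [0,0,0,0,0,0,1],
    [0,0,0,0,0,0,1],
    [0,0,0,0,0,0,1],
    [0,0,0,0,0,0,1],
    [0,0,-10,0,0,0,1],
    [0,0,-35,0,0,0,1],
    [0,0,-70,0,0,0,1]
  ]
}}

```text
clock: 31.05
position: [0.4473, -0.217, 0.1928]
tool_rot: [-2.492, -1.908, 0.002]
ft_force: [1.1, 0.2, -0.3]
grip_width: 0.0852
grip_force: 0.0
```

>>> {"name": "drive_tool", "arguments": {
  "increments": [
    [14,-4,-30,0,0,-0.02,1],
    [52,-13,-42,0,0,-0.05,1],
    [96,-25,-42,0,0,-0.1,1],
    [140,-36,-42,0,0,-0.14,1],
    [184,-48,-42,0,0,-0.18,1],
    [228,-60,-42,0,0,-0.23,1],
    [272,-71,-42,0,0,-0.27,1],
    [310,-81,-42,0,0,-0.31,1]
  ]
}}

```text
clock: 31.85
position: [0.4508, 0.1049, 0.2359]
tool_rot: [2.167, 2.274, 0.002]
ft_force: [-0.1, 0.0, 0.5]
grip_width: 0.0853
grip_force: 0.0
```

>>> {"name": "drive_tool", "arguments": {
  "increments": [
    [38,0,0,0,0,-0.04,1],
    [74,3,0,0,0,-0.08,1],
    [104,5,0,0,0,-0.1,1],
    [104,5,0,0,0,-0.1,1],
    [104,5,0,0,0,-0.1,1],
    [104,5,20,0,0,-0.1,1],
    [104,5,20,0,0,-0.1,1],
    [104,5,20,0,0,-0.1,1]
  ]
}}

```text
clock: 32.65
position: [0.451, 0.2058, 0.2151]
tool_rot: [-2.055, -2.376, 0.001]
ft_force: [0.3, -0.3, -0.1]
grip_width: 0.0854
grip_force: 0.0
```

```bash
python3 - <<'E'
from h import *
inc("tface",.123)
E
```

```text
tface 0.123 [ 1.4  0.6 92.1] [-0.0007  0.0004 -0.0025]
```

>>> {"name": "drive_tool", "arguments": {
  "increments": [
    [1.4,0.6,15,0,0,-0.0025,1],
    [1.4,0.6,35,0,0,-0.0025,1],
    [1.4,0.6,55,0,0,-0.0025,1],
    [1.4,0.6,73,0,0,-0.0025,1],
    [1.4,0.6,85,0,0,-0.0025,1],
    [1.4,0.6,91.5,0,0,-0.0025,1],
    [1.4,0.6,91.5,0,0,-0.0025,1],
    [1.4,0.6,91.5,0,0,-0.0025,1]
  ]
}}

```text
clock: 33.45
position: [0.4523, 0.2084, 0.1241]
tool_rot: [2.05, 2.379, 0.002]
ft_force: [1.0, -0.0, 0.5]
grip_width: 0.085
grip_force: 0.0
```

```bash
python3 - <<'E'
from h import *
inc("tface",.123)
E
```

```text
tface 0.123 [-1.  -1.   1.1] [ 0.0014 -0.0002  0.0013]
```

>>> {"name": "drive_tool", "arguments": {
  "increments": [
    [-0.9,-0.9,0.8,0.001,0,0.001,1],
    [-0.9,-0.9,0.8,0.001,0,0.001,1],
    [-0.9,-0.9,0.8,0.001,0,0.001,0.4],
    [-0.9,-0.9,0.8,0.001,0,0.001,0],
    [-0.9,-0.9,0.8,0.001,0,0.001,0],
    [-0.9,-0.9,0.8,0.001,0,0.001,0],
    [-0.9,-0.9,0.8,0.001,0,0.001,0]
  ]
}}

```text
clock: 34.15
position: [0.4512, 0.2074, 0.1231]
tool_rot: [-2.052, -2.379, -0.0]
ft_force: [-0.0, 0.1, 4.5]
grip_width: 0.0476
grip_force: 71.8
```

```bash
python3 - <<'E'
from h import *
inc("tface",.123)
E
```

```text
tface 0.123 [-0.2  0.1  0.1] [ 0.0001 -0.0002  0.0005]
```

>>> {"name": "drive_tool", "arguments": {
  "increments": [
    [0,0,-6,0,0,0,0],
    [0,0,-20,0,0,0,0],
    [0,0,-45,0,0,0,0],
    [0,0,-75,0,0,0,0],
    [0,0,-110,0,0,0,0],
    [0,0,-145,0,0,0,0],
    [0,0,-170,0,0,0,0],
    [0,0,-182,0,0,0,0]
  ]
}}

```text
clock: 34.95
position: [0.451, 0.2073, 0.3057]
tool_rot: [-2.051, -2.379, -0.0]
ft_force: [0.2, -0.4, -7.6]
grip_width: 0.0475
grip_force: 75.5
```

>>> {"name": "drive_tool", "arguments": {
  "increments": [
    [-10,3,0,0,0,0,0],
    [-40,12,0,0,0,0.01,0],
    [-80,24,0,0,0,0.025,0],
    [-120,35,0,0,0,0.035,0],
    [-160,47,0,0,0,0.045,0],
    [-200,59,0,0,0,0.06,0],
    [-240,71,0,0,0,0.07,0],
    [-280,83,0,0,0,0.08,0]
  ]
}}

```text
clock: 35.75
position: [0.5733, -0.0598, 0.3011]
tool_rot: [-2.143, -2.29, 0.006]
ft_force: [0.4, 1.2, -7.2]
grip_width: 0.0473
grip_force: 75.3
```

```bash
python3 - <<'E'
from h import *
inc("rface",.3)
E
```

```text
rface 0.3 [-110.2   44.1    0.7] [-0.0069 -0.0011  0.0345]
```

>>> {"name": "drive_tool", "arguments": {
  "increments": [
    [-38,14,0,0,0,0.012,0],
    [-74,28,0,0,0,0.024,0],
    [-102,39,0,0,0,0.034,0],
    [-111,43,0,0,0,0.035,0],
    [-111,43,0,0,0,0.035,0],
    [-111,43,10,0,0,0.035,0],
    [-111,43,10,0,0,0.035,0],
    [-111,43,10,0,0,0.035,0]
  ]
}}

```text
clock: 36.55
position: [0.6237, -0.1638, 0.2937]
tool_rot: [-2.181, -2.257, 0.002]
ft_force: [-1.0, -1.2, -6.7]
grip_width: 0.0479
grip_force: 75.3
```

```bash
python3 - <<'E'
from h import *
inc("rface",.123)
E
```

```text
rface 0.123 [ -3.2   1.2 170.7] [-0.0028 -0.0011  0.002 ]
```

>>> {"name": "drive_tool", "arguments": {
  "increments": [
    [-3,1,10,-0.002,-0.001,0.002,0],
    [-3,1,30,-0.002,-0.001,0.002,0],
    [-3,1,55,-0.002,-0.001,0.002,0],
    [-3,1,70,-0.002,-0.001,0.002,0],
    [-3,1,75,-0.002,-0.001,0.002,0],
    [-3,1,75,-0.002,-0.001,0.002,0],
    [-3,1,75,-0.002,-0.001,0.002,0],
    [-3,1,75,-0.002,-0.001,0.002,0]
  ]
}}

```text
clock: 37.35
position: [0.6265, -0.1685, 0.2209]
tool_rot: [2.184, 2.252, 0.002]
ft_force: [0.1, -0.2, -6.7]
grip_width: 0.0475
grip_force: 75.2
```

```bash
python3 - <<'E'
from h import *
inc("rface",.123)
E
```

```text
rface 0.123 [ 2.  -2.2 97.9] [ 0.0037  0.0022 -0.0013]
```

>>> {"name": "drive_tool", "arguments": {
  "increments": [
    [1.6,-1.6,4,0.003,0.002,-0.001,0],
    [1.6,-1.6,10,0.003,0.002,-0.001,0],
    [1.6,-1.6,10,0.003,0.002,-0.001,0],
    [1.6,-1.6,10,0.003,0.002,-0.001,0],
    [1.6,-1.6,10,0.003,0.002,-0.001,0]
  ]
}}

```text
clock: 37.85
position: [0.6241, -0.1668, 0.2095]
tool_rot: [-2.185, -2.255, 0.001]
ft_force: [0.9, -0.5, -7.9]
grip_width: 0.0477
grip_force: 75.2
```

```bash
python3 - <<'E'
from h import *
inc("rface",.123)
E
```

```text
rface 0.123 [-0.1  0.6 86.5] [-0.0017 -0.0009 -0.0005]
```

>>> {"name": "drive_tool", "arguments": {
  "increments": [
    [-0.1,0.4,12,-0.001,0,0,0],
    [-0.1,0.4,27,-0.001,0,0,0],
    [-0.1,0.4,40,-0.001,0,0,0],
    [-0.1,0.4,51,-0.001,0,0,0],
    [-0.1,0.4,61,-0.001,0,0,0],
    [-0.1,0.4,68,-0.001,0,0,0],
    [-0.1,0.4,70,-0.001,0,0,0],
    [-0.1,0.4,70,-0.001,0,0,0]
  ]
}}

```text
clock: 38.65
position: [0.6243, -0.1668, 0.1393]
tool_rot: [-2.185, -2.255, 0.0]
ft_force: [-0.4, 0.2, -7.6]
grip_width: 0.048
grip_force: 75.3
```

>>> {"name": "drive_tool", "arguments": {
  "increments": [
    [0,0,4,0,0,0,0],
    [0,0,8,0,0,0,0],
    [0,0,12,0,0,0,0],
    [0,0,15,0,0,0,0],
    [0,0,16.5,0,0,0,0],
    [0,0,16.5,0,0,0,0],
    [0,0,16.5,0,0,0,0]
  ]
}}

```text
clock: 39.35
position: [0.6241, -0.1667, 0.1232]
tool_rot: [-2.185, -2.255, 0.0]
ft_force: [-1.0, 0.6, -4.7]
grip_width: 0.048
grip_force: 75.8
```

```bash
python3 - <<'E'
from h import *
inc("rface",.123)
E
```

```text
rface 0.123 [-0.1  0.5  0.2] [-0.0011 -0.001  -0.0005]
```

Home at the grip height. Release, then fetch the worn face mill from the fixture.

>>> {"name": "drive_tool", "arguments": {
  "increments": [
    [0,0,0,0,0,0,1],
    [0,0,0,0,0,0,1],
    [0,0,0,0,0,0,1],
    [0,0,0,0,0,0,1],
    [0,0,0,0,0,0,1],
    [0,0,-10,0,0,0,1],
    [0,0,-30,0,0,0,1],
    [0,0,-60,0,0,0,1]
  ]
}}

```text
clock: 40.15
position: [0.6233, -0.1664, 0.1825]
tool_rot: [-2.183, -2.253, 0.002]
ft_force: [1.0, -0.2, 0.0]
grip_width: 0.0856
grip_force: 0.0
```

>>> {"name": "drive_tool", "arguments": {
  "increments": [
    [-2,-6,-30,0,0,0.01,1],
    [-8,-30,-45,0,0,0.05,1],
    [-16,-64,-45,0,0,0.1,1],
    [-25,-98,-45,0,0,0.16,1],
    [-34,-132,-45,0,0,0.22,1],
    [-41,-162,-45,0,0,0.27,1],
    [-45,-177.5,-40,0,0,0.2955,1],
    [-45,-177.5,-30,0,0,0.2955,1]
  ]
}}

```text
clock: 40.95
position: [0.4472, -0.2181, 0.2146]
tool_rot: [2.495, 1.906, 0.0]
ft_force: [0.4, -0.2, -0.2]
grip_width: 0.0855
grip_force: 0.0
```

>>> {"name": "drive_tool", "arguments": {
  "increments": [
    [0,0,15,0,0,0,1],
    [0,0,30,0,0,0,1],
    [0,0,40,0,0,0,1],
    [0,0,40,0,0,0,1],
    [0,0,40,0,0,0,1],
    [0,0,40,0,0,0,1]
  ]
}}

```text
clock: 41.55
position: [0.4491, -0.2176, 0.1737]
tool_rot: [-2.494, -1.91, -0.001]
ft_force: [-0.2, -0.5, -0.2]
grip_width: 0.0854
grip_force: 0.0
```

```bash
python3 - <<'E'
from h import *
inc("fix",.123)
E
```

```text
fix 0.123 [-0.  -0.5 50.7] [ 0.0002 -0.0003 -0.0001]
```

>>> {"name": "drive_tool", "arguments": {
  "increments": [
    [0,-0.4,15,0,0,0,1],
    [0,-0.4,30,0,0,0,1],
    [0,-0.4,43,0,0,0,1],
    [0,-0.4,50.3,0,0,0,1],
    [0,-0.4,50.3,0,0,0,1],
    [0,-0.4,50.3,0,0,0,1],
    [0,-0.4,50.3,0,0,0,1]
  ]
}}

```text
clock: 42.25
position: [0.4485, -0.2176, 0.1236]
tool_rot: [2.494, 1.91, 0.001]
ft_force: [-0.1, -0.5, -0.5]
grip_width: 0.0855
grip_force: 0.0
```

>>> {"name": "drive_tool", "arguments": {
  "increments": [
    [0,0,0,0,0,0,0.4],
    [0,0,0,0,0,0,0],
    [0,0,0,0,0,0,0],
    [0,0,0,0,0,0,0],
    [0,0,0,0,0,0,0]
  ]
}}

```text
clock: 42.75
position: [0.4483, -0.2174, 0.1234]
tool_rot: [-2.494, -1.91, -0.0]
ft_force: [-0.1, 1.0, 4.7]
grip_width: 0.0476
grip_force: 71.6
```

>>> {"name": "drive_tool", "arguments": {
  "increments": [
    [0,0,-6,0,0,0,0],
    [0,0,-20,0,0,0,0],
    [0,0,-45,0,0,0,0],
    [0,0,-75,0,0,0,0],
    [0,0,-110,0,0,0,0],
    [0,0,-145,0,0,0,0],
    [0,0,-170,0,0,0,0],
    [0,0,-182,0,0,0,0]
  ]
}}

```text
clock: 43.55
position: [0.4481, -0.2175, 0.3061]
tool_rot: [-2.494, -1.91, -0.0]
ft_force: [-0.4, -0.2, -5.7]
grip_width: 0.0478
grip_force: 74.9
```

>>> {"name": "drive_tool", "arguments": {
  "increments": [
    [12,-3,0,0,0,-0.01,0],
    [45,-12,0,0,0,-0.045,0],
    [87,-23,0,0,0,-0.09,0],
    [129,-34,0,0,0,-0.13,0],
    [171,-45,0,0,0,-0.17,0],
    [213,-56,0,0,0,-0.21,0],
    [255,-67,0,0,0,-0.255,0],
    [295,-77,0,0,0,-0.295,0]
  ]
}}

```text
clock: 44.35
position: [0.4482, 0.0901, 0.3025]
tool_rot: [-2.18, -2.254, 0.005]
ft_force: [1.1, 0.2, -6.2]
grip_width: 0.0479
grip_force: 74.8
```

>>> {"name": "drive_tool", "arguments": {
  "increments": [
    [40,1,0,0,0,-0.04,0],
    [80,3,0,0,0,-0.08,0],
    [108,4,0,0,0,-0.105,0],
    [119,4,0,0,0,-0.115,0],
    [119,4,0,0,0,-0.115,0],
    [119,4,0,0,0,-0.115,0],
    [119,4,0,0,0,-0.115,0]
  ]
}}

```text
clock: 45.05
position: [0.4506, 0.2053, 0.3045]
tool_rot: [-2.054, -2.375, 0.003]
ft_force: [0.2, -0.1, -5.8]
grip_width: 0.0477
grip_force: 74.8
```

```bash
python3 - <<'E'
from h import *
inc("tface",.2)
E
```

```text
tface 0.2 [  1.8   1.3 104.5] [-0.0023 -0.     -0.0025]
```

>>> {"name": "drive_tool", "arguments": {
  "increments": [
    [1,0.6,10,-0.001,0,-0.002,0],
    [1,0.6,30,-0.001,0,-0.002,0],
    [1,0.6,55,-0.001,0,-0.002,0],
    [1,0.6,78,-0.001,0,-0.002,0],
    [1,0.6,92,-0.001,0,-0.002,0],
    [1,0.6,92,-0.001,0,-0.002,0],
    [1,0.6,92,-0.001,0,-0.002,0],
    [1,0.6,92,-0.001,0,-0.002,0]
  ]
}}

```text
clock: 45.85
position: [0.4523, 0.2076, 0.2142]
tool_rot: [2.051, 2.379, 0.004]
ft_force: [0.0, -0.4, -5.3]
grip_width: 0.0474
grip_force: 74.7
```

```bash
python3 - <<'E'
from h import *
inc("tface",.1235)
E
```

```text
tface 0.1235 [-0.4 -1.1 90.7] [ 0.0025 -0.0014  0.0004]
```

>>> {"name": "drive_tool", "arguments": {
  "increments": [
    [-0.3,-0.8,12,0.001,-0.001,0,0],
    [-0.3,-0.8,27,0.001,-0.001,0,0],
    [-0.3,-0.8,42,0.001,-0.001,0,0],
    [-0.3,-0.8,53,0.001,-0.001,0,0],
    [-0.3,-0.8,63,0.001,-0.001,0,0],
    [-0.3,-0.8,72,0.001,-0.001,0,0],
    [-0.3,-0.8,75,0.001,-0.001,0,0],
    [-0.3,-0.8,75,0.001,-0.001,0,0]
  ]
}}

```text
clock: 46.65
position: [0.4505, 0.2074, 0.1378]
tool_rot: [-2.05, -2.379, 0.002]
ft_force: [0.2, 0.5, -6.2]
grip_width: 0.0474
grip_force: 74.8
```

>>> {"name": "drive_tool", "arguments": {
  "increments": [
    [0,0,4,0,0,0,0],
    [0,0,8,0,0,0,0],
    [0,0,12,0,0,0,0],
    [0,0,15,0,0,0,0],
    [0,0,16,0,0,0,0],
    [0,0,16,0,0,0,0],
    [0,0,16,0,0,0,0]
  ]
}}

```text
clock: 47.35
position: [0.4506, 0.2074, 0.1234]
tool_rot: [-2.051, -2.379, 0.0]
ft_force: [-2.5, -1.0, 6.3]
grip_width: 0.0479
grip_force: 76.1
```

```bash
python3 - <<'E'
from h import *
inc("tface",.1233)
E
```

```text
tface 0.1233 [-0.3  0.8  0.1] [-0.0003 -0.0001  0.0011]
```

Home (ft now pushes up, so it's seated). Next I release, lift clear, move away and look.

>>> {"name": "drive_tool", "arguments": {
  "increments": [
    [0,0,0,0,0,0,1],
    [0,0,0,0,0,0,1],
    [0,0,0,0,0,0,1],
    [0,0,0,0,0,0,1],
    [0,0,0,0,0,0,1],
    [0,0,-10,0,0,0,1],
    [0,0,-35,0,0,0,1],
    [0,0,-70,0,0,0,1]
  ]
}}

```text
clock: 48.15
position: [0.4495, 0.207, 0.1921]
tool_rot: [-2.049, -2.378, 0.006]
ft_force: [0.7, -0.1, 0.7]
grip_width: 0.0853
grip_force: 0.0
```

>>> {"name": "drive_tool", "arguments": {
  "increments": [
    [0,0,-40,0,0,0,1],
    [30,-10,-60,0,0,0,1],
    [70,-30,-60,0,0,0,1],
    [110,-55,-60,0,0,0,1],
    [150,-80,-60,0,0,0,1],
    [190,-110,-60,0,0,0,1],
    [220,-130,-60,0,0,0,1],
    [220,-130,-60,0,0,0,1]
  ]
}}

```text
clock: 48.95
position: [0.2866, 0.4087, 0.2531]
tool_rot: [-2.043, -2.383, -0.001]
ft_force: [0.3, -0.2, -0.8]
grip_width: 0.0856
grip_force: 0.0
```

>>> {"name": "drive_tool", "arguments": {
  "increments": [
    [0,0,0,0,0,0,1],
    [0,0,0,0,0,0,1],
    [0,0,0,0,0,0,1],
    [0,0,0,0,0,0,1]
  ]
}}

```text
clock: 49.35
position: [0.2906, 0.4051, 0.2524]
tool_rot: [-2.053, -2.377, 0.001]
ft_force: [0.2, 0.1, -0.8]
grip_width: 0.0855
grip_force: 0.0
```

```bash
python3 - <<'E'
from h import *
a=arm.get_image("side");b=arm.get_image("top")
A=cv2.resize(a[115:335,185:365],None,fx=2.2,fy=2.5,interpolation=cv2.INTER_CUBIC); B=cv2.resize(b[110:270,130:395],(400,550))
A=cv2.resize(a[115:335,185:365],(390,476),interpolation=cv2.INTER_CUBIC)
B=cv2.resize(b[110:270,130:395],(405,245),interpolation=cv2.INTER_CUBIC)
B=np.vstack([B,np.zeros((231,405,3),np.uint8)])
cv2.imwrite("pics/end.png",cv2.convertScaleAbs(np.hstack([A,B])[:,:,::-1],alpha=1.4))
E
```

```text
(no output)
```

View pics/end.png

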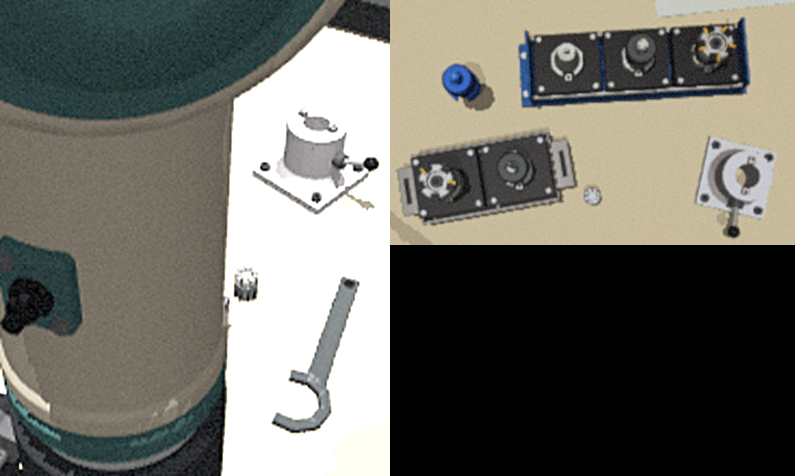

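The top view shows the slim holder (566,55), new end mill (640,48) and new five-insert face mill (715,45) in the rack. The worn face mill (437,182) and snapped end mill (514,170) are in the tray, the fixture (742,178) is empty, and the arm is clear.

```bash
python3 -c "
from station import arm
print(arm.job_done())"
```

```text
the job is handed in; nothing more can be done
None
```

Job handed in at about 49 s of the 128 s limit: both new tools stand in the rack and both old ones in the tray places their replacements came from; the fixture is empty and the slim holder was never handled, by wrist readings and the final top view (no verdict was returned).

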